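# Lids back on the canisters

### The arm

A 6-joint arm with a two-finger parallel gripper is mounted at the origin on the work surface. World frame = base frame: x ahead of the robot, y to its left, z up, the work surface at z = 0. Lengths are in mm, angles in rad, forces in N, time in s.
With the tool pointing down it reaches from about 350 to 975 mm from the base axis. Payload 7.1 kg.
Tool frame: the origin (TCP) lies at the very end of the fingers, on their centre line; the grasp point (between the pads) lies tcp_to_grasp behind it (tcp_to_grasp is the distance from the TCP to the grasp point, in mm); z points along the fingers, x is the direction in which the jaws open and shut, and the axes are right-handed (so a half turn about z gives the same grasp; the last joint's range is limited). The gripper opens to 88 mm and grips with 3 to 60 N. Pads are 20 mm wide; open, the fingers measure 115 mm over their backs; the gripper's body (75 mm by 178 mm) begins 61 mm behind the grasp point.
Start: joints at [-1.322, 0.423, 1.63, -0, 1.089, -0.019], TCP at [165.4, -602.7, 222.675] pointing down, gripper open.
Joint ranges: [-3, 3], [-0.9, 2.11], [0.09, 2.58], [-1.31, 4.45], [0.11, 2.69], [-2.54, 2.54]. Speed limits (rad/s): [2.39, 2.39, 3.01, 3.14, 3.14, 3.14].

### API

Orientations are given as a rotation vector (axis times angle).
In Python, from workcell import get_obs, get_image, close_job, recognise, mark_of, tcp_to_grasp gives the robot as it stands. The module is installed in compiled form; this text tells all that it offers.
- The arm moves only by the tool move_arm, never from a script. Its argument "motion" is a list of rows, each a list of 7 numbers: the shift along the world's x, y, z in mm, then the turn, a rotation vector about the world's x, y, z in rad, then the finger opening in mm, from 0 to 87.8. A call has 1 to 5 rows; each row is the pose to reach, as a shift and turn from the pose commanded when the call began; what a row does not reach only later rows make up. A row lasts 1/12 s, in which the tool goes at most 41.7 mm and 7.16 degrees, less where a joint would pass 70% of its speed; a pose out of reach is approached as far as the arm can. A call with a gripper value outside its range is refused whole. The fingers move at their own pace and stop on an object; the grip force is fixed at half the most. Time passes only in rows, so rows that repeat a pose let the fingers close. It gives the time, the measured TCP pose, the force and the opening at its end, in the units of the state.
- get_obs(): the state, without advancing time (a new reading comes with each control period).
- get_image(name): name is "side" or "top" or "wrist"; returns a dict with "color" (420x560x3 uint8, red, green, blue), "mtx" (3x3 intrinsics, pixels), "camera_from_world" (4x4, takes a point from world to camera coordinates). Camera axes: x right, y up, looking along -z (the intrinsics and any distortion apply to the point x, -y, -z); pixel columns grow to the right and rows downward; lengths in mm; the calibration is good to about 2 mm. The wrist camera is an equidistant fisheye: a pixel r from the principal point sees the ray r / f radians off the axis. A picture is of the moment at which its call begins. There is no depth.
- close_job(): hands the job in, once; it reports no verdict.
Trained networks look in a picture, given as the dict that the camera call returned (one of the last four; its "shot" number tells which), for a name from the list of things; names that differ only in an ending like _2 or _b are one class to them, and where a whole thing is asked for, a point or a joint stands for the part that bears it (a point fixed in the world has none). Each returns a list of dicts, best first, with "p" (0 to 1); they miss things now and then, are a little off and sometimes report something else, mostly with a low value. They report only what shows in the picture. A call takes as long as a camera call. They do not tell look-alikes from the thing itself.
- recognise(picture, label): "bbox" ([centre column, centre row, width, height] in pixels, round what is visible of it).
- mark_of(picture, label): "location" ([row, column] in pixels: a listed point, or the origin of a listed thing).
The state is a dict: "t": time; "qpos": joint angles; "qvel": joint speeds; "joint_torque": joint torques, N m; "ee_pos": TCP position; "orientation": TCP orientation; "ft_force": force on the tool from outside, world axes, zero at the start; "moment": the same for the moment, N m; "width": finger opening in mm.
Only numpy, scipy, OpenCV 4.12 (cv2) and the standard library are available. Lean on these libraries where they do the work, as an engineer would, in place of code of your own. Each camera call takes 0.05 s, during which the arm holds its last target. There are 200 camera calls.

### The job

The washed kitchen canisters are dry: put each of the four loose beech lids back on the white canister it fits by shape and size, set fully home so that it sits flat on the rim. Leave the canisters standing where they are, and do not shove or knock over the two glass jars.

Things in the scene. Friction and masses are not known exactly. Their poses are not given: they have to be found in the camera images.
- can_tall_round: Open white stoneware canister, round, 100 mm across and 120 mm tall, the tallest; mouth 86 mm across; wall 7 mm, loose, upright on the ledge. Origin: centre of its underside, z up; the rim is 120 mm above the origin.
- can_small_round: Open white stoneware canister, round, 72 mm across and 80 mm tall; mouth 58 mm across; wall 7 mm, loose, upright on the ledge. Origin: centre of its underside, z up; the rim is 80 mm above the origin.
- can_square: Open white stoneware canister, square with rounded corners, 92 x 92 mm and 100 mm tall; mouth 78 x 78 mm; wall 7 mm, loose, upright on the ledge. Origin: centre of its underside, z up; the rim is 100 mm above the origin.
- can_oblong: Open white stoneware canister, oblong with rounded corners, 124 mm along its x by 80 mm along its y and 70 mm tall; mouth 110 x 66 mm; wall 7 mm, loose, upright on the ledge. Origin: centre of its underside, z up; the rim is 70 mm above the origin.
- lid_tall_round_mid (a point): Loose beech lid, round, 100 mm across; plug 76 mm across; round knob 28 mm across. Upwards: plug 10 mm deep, bevelled below, plate 10, knob or bar 26 in the middle. Point: centre line, 23 mm above the underside; plate top 3 mm below it, knob top 23 above; z up. Plug has 5 mm play in the mouth; home, plate on rim, point 133 mm above the canister's origin.
- lid_small_round_mid (a point): Loose beech lid, round, 72 mm across; plug 48 mm across; round knob 24 mm across. Upwards: plug 10 mm deep, bevelled below, plate 10, knob or bar 26 in the middle. Point: centre line, 23 mm above the underside; plate top 3 mm below it, knob top 23 above; z up. Plug has 5 mm play in the mouth; home, plate on rim, point 93 mm above the canister's origin.
- lid_square_mid (a point): Loose beech lid, square, 92 mm along x and y; plug 68 mm; square knob 26 mm, parallel to it. Upwards: plug 10 mm deep, bevelled below, plate 10, knob or bar 26 in the middle. Point: centre line, 23 mm above the underside; plate top 3 mm below it, knob top 23 above; z up. Plug has 5 mm play in the mouth; home, plate on rim, point 113 mm above the canister's origin.
- lid_oblong_mid (a point): Loose beech lid, oblong, 124 (along x) by 80 mm; plug 100 x 56 mm; a bar 56 (along x) by 18 mm for a knob. Upwards: plug 10 mm deep, bevelled below, plate 10, knob or bar 26 in the middle. Point: centre line, 23 mm above the underside; plate top 3 mm below it, knob top 23 above; z up. Plug has 5 mm play in the mouth; home, plate on rim, point 83 mm above the canister's origin.
- glass_jar_a: Bystander: closed clip-top glass jar, 80 mm across (about 90 with its wire clips) and 136 mm tall, at the robot's right end of the ledge's working area. Origin: centre of its underside, z up.
- glass_jar_b: Bystander: closed clip-top glass jar, 80 mm across (about 90 with its wire clips) and 136 mm tall, at the robot's left end of the ledge's working area. Origin: centre of its underside, z up.
Not all that is in view belongs to the job. What is shaped like the part that bears lid_square_mid but orange or red is not meant.

How it is judged (in metres and radians):
At the end, for the whole second after the job is handed in: All four lids are on their own canisters: centres within 9 mm, plate on the rim (height within 3 mm of fully home), lid and canister level within 0.06 rad, at rest (horizontal distance between lid_tall_round_mid and can_tall_round below 0.009 m and z of lid_tall_round_mid in the frame of can_tall_round between 0.13 and 0.136 m and angle between each of lid_tall_round_mid, can_tall_round, lid_small_round_mid, can_small_round, lid_square_mid, can_square, lid_oblong_mid, can_oblong's own z axis and vertical below 0.06 rad and linear speed of each of lid_tall_round, lid_small_round, lid_square, lid_oblong below 0.02 m/s and horizontal distance between lid_small_round_mid and can_small_round below 0.009 m and z of lid_small_round_mid in the frame of can_small_round between 0.09 and 0.096 m and horizontal distance between lid_square_mid and can_square below 0.009 m and z of lid_square_mid in the frame of can_square between 0.11 and 0.116 m and horizontal distance between lid_oblong_mid and can_oblong below 0.009 m and z of lid_oblong_mid in the frame of can_oblong between 0.08 and 0.086 m); the robot touches nothing.
It fails at once if a canister is shoved more than 4 cm or tipped (distance of any of can_tall_round, can_small_round, can_square, can_oblong from where it was at the start of the episode above 0.04 m or angle between any of can_tall_round, can_small_round, can_square, can_oblong's own z axis and vertical above 0.35 rad).
It fails at once if a glass jar is knocked over or shoved more than 3 cm (distance of any of glass_jar_a, glass_jar_b from where it was at the start of the episode above 0.03 m or angle between any of glass_jar_a, glass_jar_b's own z axis and vertical above 0.35 rad).
It also fails if it takes over 115 s, if anything falls off the work surface, if the arm or the gripper's body presses on something with over 40 N, if the wrist force passes 120 N, or if a joint passes its speed limit or range.

## Working session

There is one attempt and no reset: what is moved stays moved. The work goes in short steps, Python scripts to look and compute and a tool call to move; the robot and the scene stay as the last step left them, time stands still between calls to the robot, and variables do not carry over. Pictures are saved under pics/ and viewed, about 12 in all and at most 16, crops included, and the job is handed in when it is done.

Besides the shell and the picture viewer there is one more tool, called as name([rows], argument=value, ...), one row to a line, values as JSON. move_arm: Moves the arm, as the interface text tells. Its arguments: {"type":"object","properties":{"motion":{"type":"array"}},"required":["motion"]}

```bash
ls; mkdir -p pics; cat > h.py <<'E'
import numpy as np, cv2
from workcell import *
def save(im,name): cv2.imwrite(f'pics/{name}.png',im['color'][:,:,::-1])
E
python3 - <<'E'
from h import *
print(get_obs(), tcp_to_grasp)
L=['can_tall_round','can_small_round','can_square','can_oblong','lid_tall_round_mid','lid_small_round_mid','lid_square_mid','lid_oblong_mid','glass_jar_a','glass_jar_b']
for c in ['top','side']:
    im=get_image(c); save(im,c+'0'); print(c,im['mtx'].tolist(),np.round(im['camera_from_world'],3).tolist(), im.keys())
    for l in L:
        print(l,[(np.round(d['location']).tolist(),round(d['p'],2)) for d in mark_of(im,l)[:3]],[(np.round(d['bbox']).tolist(),round(d['p'],2)) for d in recognise(im,l)[:3]])
E
```

```text
pics
{'t': 0.0, 'qpos': array([-1.32200505e+00,  4.23842340e-01,  1.63064894e+00, -1.49601999e-05,
        1.08855947e+00, -1.89920953e-02]), 'qvel': array([-1.32650763e-03, -8.68055802e-04,  9.33493936e-04,  1.54827007e-04,
       -7.11854536e-04, -5.48085416e-05]), 'joint_torque': array([ 2.07743124e-04, -5.44622684e+01, -2.73663300e+01,  6.42692554e-02,
        2.26763694e-02, -1.10664089e-04]), 'ee_pos': array([ 165.26847091, -602.21134051,  221.91687128]), 'orientation': array([-2.49739800e+00,  1.90446256e+00,  1.80695489e-03]), 'ft_force': array([ 0.65925916, -0.15302209, -0.65185124]), 'moment': array([ 0.06058485,  0.05671513, -0.03418774]), 'width': 87.98116277053535} 18.700000000000003
top [[449.6866183918639, 0.0, 273.410614821822], [0.0, 449.6866183918639, 210.43394656718027], [0.0, 0.0, 1.0]] [[-0.011, -1.0, -0.001, -10.891], [0.986, -0.011, 0.167, -464.432], [-0.167, 0.001, 0.986, -1285.078], [0.0, 0.0, 0.0, 1.0]] dict_keys(['color', 'mtx', 'camera_from_world', 'shot'])
can_tall_round [([228.0, 165.0], 0.88)] [([164.0, 225.0, 43.0, 36.0], 0.94), ([235.0, 164.0, 27.0, 3
[... 1628 characters left out ...]
], 0.32)]
can_oblong [([257.0, 171.0], 0.78)] [([168.0, 249.0, 49.0, 50.0], 0.87), ([123.0, 299.0, 45.0, 61.0], 0.24)]
lid_tall_round_mid [([244.0, 262.0], 0.68)] [([263.0, 250.0, 31.0, 23.0], 0.57)]
lid_small_round_mid [([192.0, 351.0], 0.65)] [([347.0, 193.0, 16.0, 16.0], 0.61)]
lid_square_mid [([214.0, 308.0], 0.59)] [([308.0, 214.0, 32.0, 20.0], 0.8)]
lid_oblong_mid [([168.0, 306.0], 0.94)] [([307.0, 169.0, 36.0, 22.0], 0.73)]
glass_jar_a [([162.0, 373.0], 0.73), ([258.0, 170.0], 0.61)] [([123.0, 299.0, 46.0, 60.0], 0.6), ([366.0, 144.0, 12.0, 36.0], 0.54)]
glass_jar_b [([162.0, 373.0], 0.73), ([258.0, 170.0], 0.61)] [([123.0, 299.0, 46.0, 60.0], 0.6), ([366.0, 144.0, 12.0, 36.0], 0.54)]
```

```bash
python3 - <<'E'
import cv2
a=cv2.imread('pics/top0.png'); c=a[120:320,60:460]; cv2.imwrite('pics/top0c.png',cv2.resize(c,None,fx=2,fy=2,interpolation=cv2.INTER_CUBIC))
E
```

```text
(no output)
```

View pics/top0c.png

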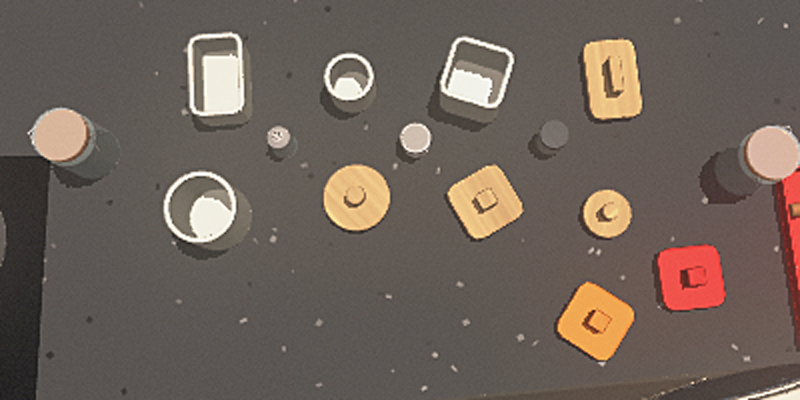

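View pics/side0.png

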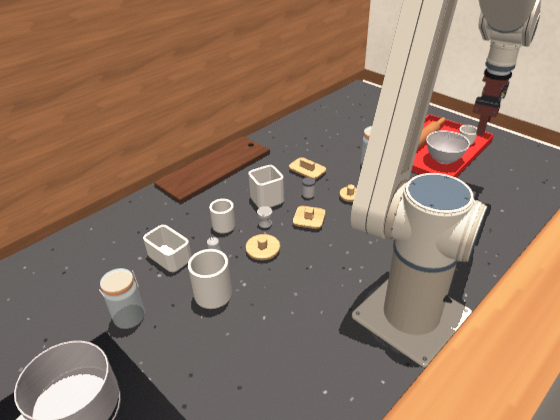

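Top view (full-image pixels, col,row): the oblong canister is at (168,159), small round (235,160), square (299,157) and tall round (160,224). The lids are tall (238,219), square (302,220), small (363,227) and oblong (366,159).

There are three square-lid candidates: beech (302,220), orange (358,281) and red (405,258). The beech one at (302,220) is meant, because the orange and red ones are excluded. In the crop above it shows plain beech grain like the other lids.

Next I'll measure outlines at the known heights.

```bash
cat >> h.py <<'E'
def ray(im,uv):
    uv=np.asarray(uv,float).reshape(-1,2); K=im['mtx']; T=np.array(im['camera_from_world'])
    x=(uv[:,0]-K[0,2])/K[0,0]; y=(uv[:,1]-K[1,2])/K[1,1]
    d=np.c_[x,-y,-np.ones(len(x))]@T[:3,:3]; return -T[:3,:3].T@T[:3,3], d
def plane(im,uv,z):
    o,d=ray(im,uv); return (o+d*((z-o[2])/d[:,2])[:,None])[:,:2]
def tri(a,ua,b,ub):
    o1,d1=ray(a,ua);o2,d2=ray(b,ub);d1=d1[0]/np.linalg.norm(d1);d2=d2[0]/np.linalg.norm(d2)
    s=np.linalg.lstsq(np.c_[d1,-d2],o2-o1,rcond=None)[0]; p,q=o1+s[0]*d1,o2+s[1]*d2
    return (p+q)/2,np.linalg.norm(p-q)
E
python3 - <<'E'
from h import *
a=get_image('top'); b=get_image('side')
for n,u,v in [('tallcan',(165,228),(215,297)),('small',(238,163),(224,226)),('sq',(297,162),(265,199)),('obl',(176,164),(171,257)),('lt',(239,217),(262,244)),('ls',(362,224),(351,192)),('lsq',(300,217),(308,214)),('lo',(363,157),(306,168)),('ja',(106,195),(170,258)) if 0 else ('ja',(106,195),(115,320)),('jb',(432,206),(373,162))]:
    print(n,*[np.round(x,1) for x in tri(a,u,b,v)])
hsv=cv2.cvtColor(a['color'],cv2.COLOR_RGB2HSV)
def fit(n,m,roi,z,kind):
    x0,y0,x1,y1=roi; k=np.zeros_like(m);k[y0:y1,x0:x1]=m[y0:y1,x0:x1]
    k=cv2.resize(k,None,fx=4,fy=4,interpolation=cv2.INTER_LINEAR); k=(k>127).astype(np.uint8)
    c=max(cv2.findContours(k,cv2.RETR_EXTERNAL,cv2.CHAIN_APPROX_NONE)[0],key=cv2.contourArea)
    P=plane(a,(c[:,0].astype(float)+.5)/4-.5,z).astype(np.float32)
    print(n,'rect',[np.round(v,1) for v in cv2.minAreaRect(P)],'circ',[np.round(v,1) for v in cv2.minEnclosingCircle(P)], np.round((P.max(0)+P.min(0))/2,1))
white=((hsv[...,2]>185)&(hsv[...,1]<50)).astype(np.uint8)*255
beech=((hsv[...,2]>90)&(hsv[...,1]>60)&(hsv[...,0]>8)&(hsv[...,0]<30)).astype(np.uint8)*255
cv2.imwrite('pics/m.png',np.hstack([white,beech])[120:320])
for r in [('tall',(138,203,185,248),120,0),('small',(217,142,255,175),80,0),('sq',(276,134,322,180),100,0),('obl',(148,130,190,185),70,0)]: fit(r[0],white,*r[1:])
for r in [('Ltall',(216,196,260,240),20,0),('Lsq',(280,196,326,244),20,0),('Lsmall',(348,212,380,242),20,0),('Lobl',(346,134,386,184),20,0)]: fit(r[0],beech,*r[1:])
E
```

```text
tallcan [ 4.146e+02  3.056e+02 -2.000e-01] 16.3
small [622.8  91.6 -11.2] 2.8
sq [624.3 -91.   -8.5] 0.1
obl [624.1 287.   -9.2] 4.9
lt [449.5  87.3  18. ] 1.0
ls [ 419.5 -281.8   20.1] 10.3
lsq [442.6 -97.4  24.6] 8.7
lo [ 628.6 -294.3   14.1] 7.0
ja [537.3 512.  -18.8] 25.5
jb [ 477.9 -494.4    9. ] 0.7
tall rect [array([419.3, 297.8]), array([99.1, 96.5]), np.float64(89.4)] circ [array([419.3, 297.8]), np.float64(50.8)] [419.3 297.8]
small rect [array([613.6,  97.1]), array([72.1, 68.5]), np.float64(89.4)] circ [array([613.8,  97.2]), np.float64(36.8)] [613.6  97.1]
sq rect [array([612.6, -88.6]), array([93.9, 93.6]), np.float64(71.9)] circ [array([612.5, -87.9]), np.float64(58.3)] [613.2 -88.3]
obl rect [array([623.2, 293.1]), array([125.5,  81.3]), np.float64(4.0)] circ [array([623.6, 293.3]), np.float64(67.0)] [623.5 293.4]
Ltall rect [array([445.5,  90.5]), array([100.3, 101.1]), np.float64(44.8)] circ [array([445.3,  90.8]), np.float64(51.7)] [444.7  91.2]
Lsq rect [array([ 437., -101.]), array([94.6, 95.4]), np.float64(29.4)] circ [array([ 436.4, -100.7]), np.float64(59.2)] [ 436.6 -100.7]
Lsmall rect [array([ 416.4, -281.6]), array([73.9, 71.1]), np.float64(89.4)] circ [array([ 416.8, -281.9]), np.float64(37.7)] [ 416.4 -281.6]
Lobl rect [array([ 623.9, -298.6]), array([127.3,  83.5]), np.float64(4.6)] circ [array([ 623.8, -299.3]), np.float64(68.3)] [ 623.9 -298.3]
```

View pics/m.png

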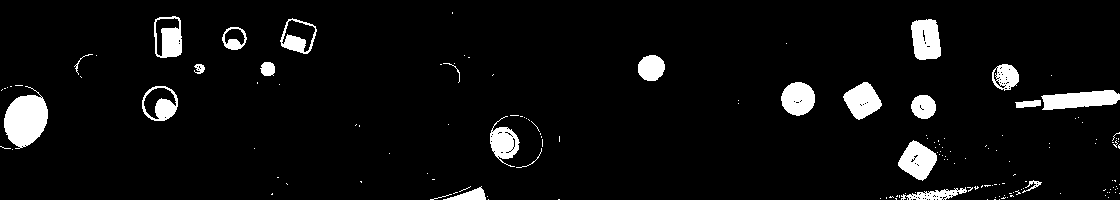

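Sizes match: rims and lids come out within about 2 mm of the given dimensions at the expected heights, so the surface is at z = 0. I'll start with the oblong lid at (624,-299), bar yaw about 4.6°.

move_arm([
  [33, 22, 0, 0, 0, -0.04, 50],
  [66, 44, 0, 0, 0, -0.08, 50],
  [99, 66, 0, 0, 0, -0.12, 50],
  [132, 88, 0, 0, 0, -0.16, 50],
  [165, 110, 0, 0, 0, -0.187, 50],
])

```text
t: 2.62
ee_pos: [331.6, -491.6, 222.8]
orientation: [2.307, -2.133, 0.0]
ft_force: [0.2, -0.8, -0.2]
width: 57.7
```

move_arm([
  [33, 22, 0, 0, 0, 0, 50],
  [66, 44, 0, 0, 0, 0, 50],
  [99, 66, 0, 0, 0, 0, 50],
  [132, 88, 0, 0, 0, 0, 50],
  [165, 110, 0, 0, 0, 0, 50],
])

```text
t: 3.03
ee_pos: [496.9, -381.3, 222.8]
orientation: [2.309, -2.13, 0.0]
ft_force: [0.3, -1.7, 0.5]
width: 50.1
```

move_arm([
  [26, 17, -20, 0, 0, 0, 50],
  [52, 34, -40, 0, 0, 0, 50],
  [78, 51, -60, 0, 0, 0, 50],
  [104, 68, -72, 0, 0, 0, 50],
  [128.6, 83.7, -72.7, 0, 0, 0, 50],
])

```text
t: 3.45
ee_pos: [623.6, -296.9, 146.5]
orientation: [2.309, -2.129, -0.008]
ft_force: [-0.2, -0.6, -0.5]
width: 50.2
```

```bash
cat >> h.py <<'E'
def wplane(im,uv,z):
    uv=np.asarray(uv,float).reshape(-1,2); K=im['mtx']; T=np.array(im['camera_from_world'])
    x=(uv[:,0]-K[0,2])/K[0,0]; y=(uv[:,1]-K[1,2])/K[1,1]; th=np.hypot(x,y)+1e-9
    d=np.c_[x/th*np.sin(th),-y/th*np.sin(th),-np.cos(th)]@T[:3,:3]; o=-T[:3,:3].T@T[:3,3]
    return (o+d*((z-o[2])/d[:,2])[:,None])[:,:2]
E
python3 - <<'E'
from h import *
im=get_image('wrist'); save(im,'w1'); o=get_obs(); print(o['ee_pos'],o['width'],im['mtx'][0],im['mtx'][1])
for d in mark_of(im,'lid_oblong_mid')[:3]: print(d, wplane(im,d['location'][::-1],23))
E
```

```text
[ 628.50248124 -294.53035772  148.02063913] 49.864939872497736 [325.1922621    0.         282.67298364] [  0.         325.1922621  215.33241204]
{'location': [207.4, 285.9], 'p': 0.82} [[ 623.66618545 -300.58275583]]
```

View pics/w1.png

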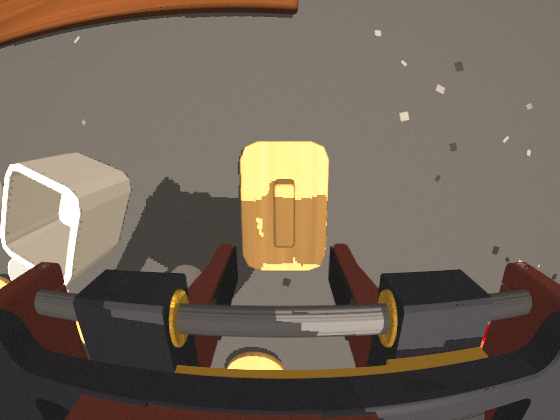

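The wrist view shows the oblong lid at (284,205) with its bar upright between the jaws. The measured position is (623.7,-300.6), which agrees with the top view. Descending and gripping.

move_arm([
  [0, -0.5, -30, 0, 0, 0, 50],
  [0, -0.5, -65, 0, 0, 0, 50],
  [0, -0.5, -95, 0, 0, 0, 50],
  [0, -0.5, -115, 0, 0, 0, 50],
  [0, -0.5, -126.5, 0, 0, 0, 50],
])

```text
t: 3.97
ee_pos: [621.8, -299.3, 20.7]
orientation: [2.308, -2.13, -0.006]
ft_force: [-1.1, -0.1, 0.2]
width: 50.1
```

move_arm([
  [0, 0, 0, 0, 0, 0, 50],
  [0, 0, 0, 0, 0, 0, 12],
  [0, 0, 0, 0, 0, 0, 12],
  [0, 0, 0, 0, 0, 0, 12],
  [0, 0, 0, 0, 0, 0, 12],
])

```text
t: 4.38
ee_pos: [624.4, -299.9, 24.4]
orientation: [-2.309, 2.13, -0.002]
ft_force: [-0.2, 0.3, -0.9]
width: 26.9
```

move_arm([
  [0, 0, 0, 0, 0, 0, 12],
  [0, 0, 0, 0, 0, 0, 12],
  [0, 0, 0, 0, 0, 0, 12],
])

```text
t: 4.63
ee_pos: [624.2, -299.5, 24.1]
orientation: [-2.309, 2.13, -0.001]
ft_force: [-1.0, 1.0, 4.8]
width: 17.3
```

move_arm([
  [0, 0, 10, 0, 0, 0, 12],
  [0, 0, 40, 0, 0, 0, 12],
  [0, 0, 80, 0, 0, 0, 12],
  [0, 8, 116, 0, 0, 0, 12],
  [0, 30, 136.5, 0, 0, 0, 12],
])

```text
t: 5.05
ee_pos: [625.7, -272.2, 164.8]
orientation: [-2.306, 2.132, -0.01]
ft_force: [1.5, -0.1, -0.8]
width: 17.8
```

move_arm([
  [0, 38, 0, 0, 0, 0, 12],
  [0, 78, 0, 0, 0, 0, 12],
  [0, 118, 0, 0, 0, 0, 12],
  [0, 158, 0, 0, 0, 0, 12],
  [0, 198, 0, 0, 0, 0, 12],
])

```text
t: 5.47
ee_pos: [623.5, -69.8, 160.5]
orientation: [-2.309, 2.13, -0.0]
ft_force: [0.8, 0.4, -1.4]
width: 17.6
```

move_arm([
  [0, 40, 0, 0, 0, -0.002, 12],
  [0, 80, 0, 0, 0, -0.004, 12],
  [0, 120, 0, 0, 0, -0.006, 12],
  [0, 160, 0, 0, 0, -0.008, 12],
  [0, 200, 0, 0, 0, -0.01, 12],
])

```text
t: 5.88
ee_pos: [623.5, 130.4, 160.4]
orientation: [-2.299, 2.142, -0.0]
ft_force: [0.7, 0.2, -1.7]
width: 17.7
```

move_arm([
  [0, 40, 0, 0, 0, 0, 12],
  [0, 78, 0, 0, 0, 0, 12],
  [-0.5, 110, 0, 0, 0, 0, 12],
  [-0.5, 130, 0, 0, 0, 0, 12],
  [-0.5, 140, 0, 0, 0, 0, 12],
])

```text
t: 6.3
ee_pos: [623.0, 271.5, 160.2]
orientation: [-2.301, 2.138, 0.0]
ft_force: [1.0, -0.1, -1.4]
width: 18.0
```

move_arm([
  [0, 12, 0, 0, 0, 0, 12],
  [0, 20, -10, 0, 0, 0, 12],
  [0, 24.5, -25, 0, 0, 0, 12],
  [0, 24.5, -40, 0, 0, 0, 12],
  [0, 24.5, -50, 0, 0, 0, 12],
])

```text
t: 6.72
ee_pos: [622.4, 291.6, 107.0]
orientation: [2.295, -2.14, -0.002]
ft_force: [-0.9, -0.3, -1.8]
width: 18.1
```

move_arm([
  [0, 0, 0, 0, 0, 0, 12],
  [0, 0, 0, 0, 0, 0, 12],
  [0, 0, 0, 0, 0, 0, 12],
])

```text
t: 6.97
ee_pos: [623.9, 292.5, 110.1]
orientation: [-2.298, 2.142, -0.0]
ft_force: [-0.5, 1.1, -1.2]
width: 18.0
```

```bash
cat > w.py <<'E'
import sys
from h import *
from scipy.spatial.transform import Rotation as R
lid,can,zc,name=sys.argv[1],sys.argv[2],float(sys.argv[3]),sys.argv[4]
im=get_image('wrist'); save(im,name); o=get_obs(); e=o['ee_pos']; print(e,o['width'],R.from_rotvec(o['orientation']).as_matrix()[:,0])
for d in mark_of(im,lid)[:2]: print(lid,d['p'], wplane(im,d['location'][::-1],e[2]-.5))
for d in mark_of(im,can)[:2]: print(can,d['p'], wplane(im,d['location'][::-1],0))
E
python3 w.py lid_oblong_mid can_oblong 70 w2
```

```text
[624.17470535 292.70542415 110.58569512] 18.067816682610054 [ 7.00287951e-02 -9.97544909e-01 -3.50100526e-04]
lid_oblong_mid 0.6 [[623.20303128 289.76659736]]
```

View pics/w2.png

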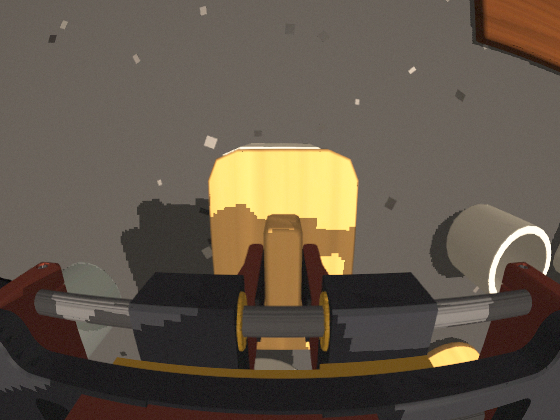

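The lid hangs level over the canister, with the rim just showing at (225–320,146). I'll overlay the predicted rim outline to check the fit.

```bash
cat >> h.py <<'E'
def proj(im,P):
    P=np.asarray(P,float); K=im['mtx']; T=np.array(im['camera_from_world']); c=P@T[:3,:3].T+T[:3,3]
    x,y,z=c[:,0],-c[:,1],-c[:,2]; r=np.hypot(x,y)+1e-9; th=np.arctan2(r,z)
    return np.c_[K[0,0]*th*x/r+K[0,2],K[1,1]*th*y/r+K[1,2]]
E
python3 - <<'E'
from h import *
im=get_image('wrist'); a=cv2.resize(im['color'][:,:,::-1],None,fx=4,fy=4,interpolation=cv2.INTER_NEAREST)
a=np.ascontiguousarray(a)
def rr(cx,cy,w,h,r,yaw,z):
    t=np.radians(yaw);p=[]
    for sx,sy,a0 in [(1,1,0),(-1,1,90),(-1,-1,180),(1,-1,270)]:
        for k in np.radians(np.linspace(a0,a0+90,8)): p.append([sx*(w/2-r)+r*np.cos(k),sy*(h/2-r)+r*np.sin(k)])
    p=np.array(p)@np.array([[np.cos(t),np.sin(t)],[-np.sin(t),np.cos(t)]]); return np.c_[p+[cx,cy],np.full(len(p),z)]
for P,c in [(rr(623.5,293.3,124,80,12,4,70),(0,0,255)),(rr(624.2,292.7,124,80,12,4,107.5),(255,0,0))]:
    cv2.polylines(a,[np.int32(proj(im,P)*4+2)],True,c,1)
cv2.imwrite('pics/w2c.png',a[480:1040,780:1500])
E
```

```text
(no output)
```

View pics/w2c.png

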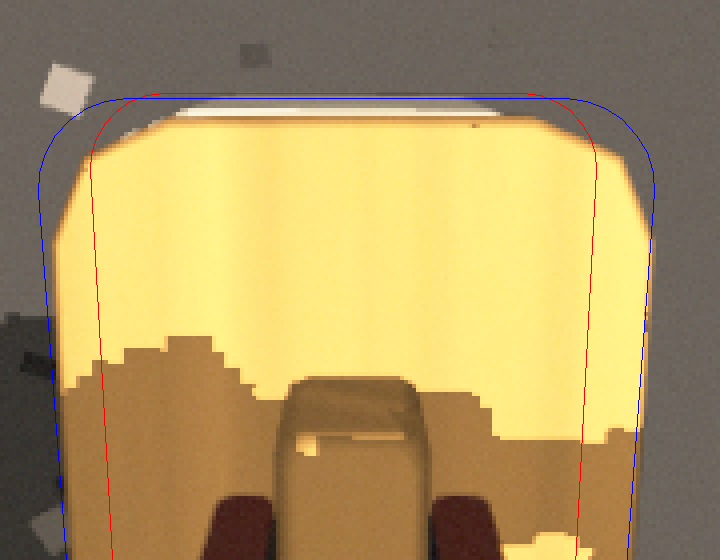

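Canister outline matches the prediction; the lid sits about 2 mm toward -x/-y of the TCP. Correcting by (+1,+2) and lowering.

move_arm([
  [1, 2, -5, 0, 0, 0, 12],
  [1, 2, -11, 0, 0, 0, 12],
  [1, 2, -17, 0, 0, 0, 12],
  [1, 2, -22, 0, 0, 0, 12],
  [1, 2, -26, 0, 0, 0, 12],
])

```text
t: 7.58
ee_pos: [624.1, 294.9, 83.8]
orientation: [2.298, -2.14, -0.001]
ft_force: [-15.7, -5.9, 43.7]
width: 17.8
```

move_arm([
  [0, 0, -1, 0, 0, 0, 12],
  [0, 0, -1, 0, 0, 0, 12],
  [0, 0, -1, 0, 0, 0, 12],
])

```text
t: 7.83
ee_pos: [624.1, 294.9, 83.9]
orientation: [2.298, -2.141, -0.001]
ft_force: [-5.5, -2.5, 11.3]
width: 17.9
```

Height matches home (84.1 expected). Release, lift, and check.

move_arm([
  [0, 0, 0, 0, 0, 0, 45],
  [0, 0, 0, 0, 0, 0, 45],
  [0, 0, 0, 0, 0, 0, 45],
  [0, 0, 0, 0, 0, 0, 45],
  [0, 0, 5, 0, 0, 0, 45],
])

```text
t: 8.25
ee_pos: [623.8, 294.7, 86.9]
orientation: [2.297, -2.14, -0.001]
ft_force: [-0.4, 0.5, -0.3]
width: 44.6
```

move_arm([
  [0, 0, 20, 0, 0, 0, 50],
  [0, 0, 45, 0, 0, 0, 50],
  [0, 0, 65, 0, 0, 0, 50],
  [0, 0, 70, 0, 0, 0, 50],
  [0, 0, 70, 0, 0, 0, 50],
])

```text
t: 8.67
ee_pos: [625.6, 295.5, 160.0]
orientation: [-2.296, 2.139, -0.002]
ft_force: [-0.2, 0.1, -0.2]
width: 50.3
```

```bash
python3 w.py lid_oblong_mid can_oblong 70 w3; python3 - <<'E'
from h import *
im=get_image('wrist')
for d in mark_of(im,'lid_oblong_mid')[:2]: print(d['p'], wplane(im,d['location'][::-1],83))
E
```

```text
[624.67176954 295.08642319 158.28858272] 50.068877377591626 [ 7.06911678e-02 -9.97498159e-01 -4.25628679e-04]
lid_oblong_mid 0.6 [[643.62820387 295.6040489 ]]
0.97 [[621.67832401 295.76472496]]
```

View pics/w3.png

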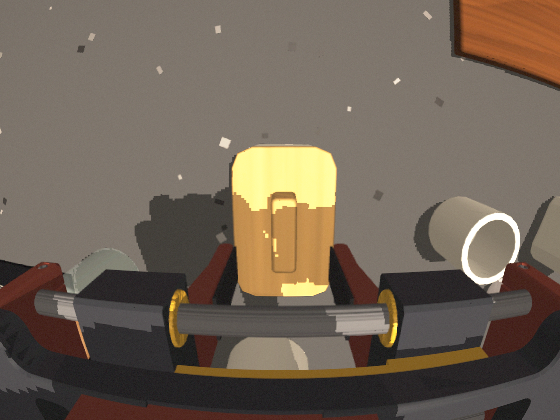

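The oblong lid sits flat and centred on its canister. Next is the tall round lid at (445,91).

move_arm([
  [-20, -23, 0, 0, 0, 0.06, 60],
  [-46, -52, 0, 0, 0, 0.12, 60],
  [-72, -82, 0, 0, 0, 0.18, 60],
  [-98, -112, 0, 0, 0, 0.24, 60],
  [-124, -142, 0, 0, 0, 0.3, 60],
])

```text
t: 9.33
ee_pos: [498.5, 151.7, 156.9]
orientation: [2.595, -1.769, -0.002]
ft_force: [0.3, -0.1, 0.4]
width: 59.9
```

move_arm([
  [-22, -25, 0, 0, 0, 0, 60],
  [-40, -45, -8, 0, 0, 0, 60],
  [-50, -57, -25, 0, 0, 0, 60],
  [-55.3, -62.1, -45, 0, 0, 0, 60],
  [-55.3, -62.1, -58, 0, 0, 0, 60],
])

```text
t: 9.75
ee_pos: [442.5, 89.5, 98.2]
orientation: [2.59, -1.774, -0.004]
ft_force: [-0.3, -0.2, 0.3]
width: 60.0
```

move_arm([
  [0, 0, 0, 0, 0, 0, 60],
  [0, 0, 0, 0, 0, 0, 60],
  [0, 0, 0, 0, 0, 0, 60],
])

```text
t: 10.0
ee_pos: [445.6, 91.1, 100.2]
orientation: [-2.593, 1.774, -0.0]
ft_force: [0.4, 0.7, -0.0]
width: 60.0
```

```bash
cat > lidpos.py <<'E'
# measure a lid/rim outline in the wrist picture: python3 lidpos.py label z
import sys
from h import *
im=get_image('wrist'); save(im,sys.argv[3]); o=get_obs(); print(o['ee_pos'],o['width'])
z=float(sys.argv[2])
for d in mark_of(im,sys.argv[1])[:2]: print('mark',round(d['p'],2),d['location'], wplane(im,d['location'][::-1],z))
hsv=cv2.cvtColor(im['color'],cv2.COLOR_RGB2HSV)
m=((hsv[...,1]>90)&(hsv[...,0]>10)&(hsv[...,0]<30)&(hsv[...,2]>80)).astype(np.uint8); m[285:]=0
m=cv2.morphologyEx(m,cv2.MORPH_CLOSE,np.ones((7,7)))
c=max(cv2.findContours(m,cv2.RETR_EXTERNAL,cv2.CHAIN_APPROX_NONE)[0],key=cv2.contourArea)[:,0]
c=c[c[:,1]<282]
P=wplane(im,c.astype(float),z-3)
A=np.c_[2*P,np.ones(len(P))]; s=np.linalg.lstsq(A,(P**2).sum(1),rcond=None)[0]
print('circle fit',s[:2],np.sqrt(s[2]+s[:2]@s[:2]),'rect',cv2.minAreaRect(P.astype(np.float32)), 'px',c.min(0),c.max(0))
E
python3 lidpos.py lid_tall_round_mid 23 w4
```

```text
[445.89918281  91.19841279 100.4626331 ] 60.272761195734454
mark 0.92 [225.5, 277.9] [[441.54597926  92.70134304]]
circle fit [443.12231012  91.13103732] 49.31989307729871 rect ((443.1337585449219, 91.15340423583984), (99.3290023803711, 98.5356674194336), 21.262855529785156) px [218 159] [343 281]
```

View pics/w4.png

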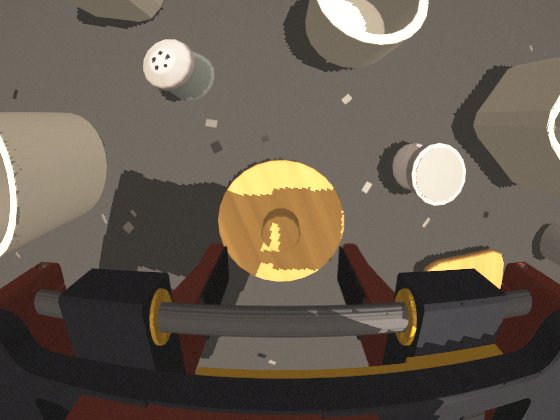

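The tall lid is at (281,220) in the wrist view. The fit gives radius 49.3 and centre (443.1,91.1), against (445.3,90.8) from the top view, so I'll split the difference.

move_arm([
  [-1, 0, -20, 0, 0, 0, 60],
  [-1, 0, -42, 0, 0, 0, 60],
  [-1, 0, -60, 0, 0, 0, 60],
  [-1, 0, -71, 0, 0, 0, 60],
  [-1, 0, -76.5, 0, 0, 0, 60],
])

```text
t: 10.52
ee_pos: [444.1, 91.1, 22.7]
orientation: [2.593, -1.773, -0.001]
ft_force: [-0.7, -0.5, 0.2]
width: 59.9
```

move_arm([
  [0, 0, 0, 0, 0, 0, 60],
  [0, 0, 0, 0, 0, 0, 20],
  [0, 0, 0, 0, 0, 0, 20],
  [0, 0, 0, 0, 0, 0, 20],
  [0, 0, 0, 0, 0, 0, 20],
])

```text
t: 10.93
ee_pos: [444.8, 91.0, 24.2]
orientation: [-2.592, 1.773, -0.002]
ft_force: [0.3, -0.9, 0.2]
width: 37.0
```

move_arm([
  [0, 0, 0, 0, 0, 0, 20],
  [0, 0, 0, 0, 0, 0, 20],
  [0, 0, 0, 0, 0, 0, 20],
])

```text
t: 11.18
ee_pos: [444.5, 91.0, 24.0]
orientation: [-2.592, 1.774, -0.001]
ft_force: [-0.5, -0.0, 5.6]
width: 27.3
```

move_arm([
  [0, 0, 10, 0, 0, 0, 20],
  [0, 0, 40, 0, 0, 0, 20],
  [0, 0, 80, 0, 0, 0, 20],
  [0, 5, 116, 0, 0, 0, 20],
  [-1, 20, 136.5, 0, 0, 0, 20],
])

```text
t: 11.6
ee_pos: [444.2, 110.4, 163.7]
orientation: [-2.59, 1.774, -0.004]
ft_force: [1.4, 0.3, -1.7]
width: 27.4
```

move_arm([
  [-4, 32, 0, 0, 0, 0, 20],
  [-9, 70, 0, 0, 0, 0, 20],
  [-14, 108, 0, 0, 0, 0, 20],
  [-19, 144, 0, 0, 0, 0, 20],
  [-22, 168, 0, 0, 0, 0, 20],
])

```text
t: 12.02
ee_pos: [420.4, 281.5, 160.7]
orientation: [-2.593, 1.772, 0.0]
ft_force: [0.7, -0.5, -0.8]
width: 27.2
```

move_arm([
  [-1, 12, 0, 0, 0, 0, 20],
  [-1.9, 17, 0, 0, 0, 0, 20],
  [-1.9, 18.9, 0, 0, 0, 0, 20],
  [-1.9, 18.9, 0, 0, 0, 0, 20],
  [-1.9, 18.9, 0, 0, 0, 0, 20],
])

```text
t: 12.43
ee_pos: [419.3, 296.5, 159.9]
orientation: [2.591, -1.775, -0.0]
ft_force: [-0.0, -0.3, -1.4]
width: 27.4
```

```bash
cat > ov.py <<'E'
# overlay: python3 ov.py name canx cany w h yaw zrim lidx lidy lidyaw  (w==h and yaw 999: round)
import sys
from h import *
n=sys.argv[1]; cx,cy,w,h,yaw,zr,lx,ly,lyaw=map(float,sys.argv[2:])
im=get_image('wrist'); o=get_obs(); e=o['ee_pos']; print(e,o['width'])
a=np.ascontiguousarray(cv2.resize(im['color'][:,:,::-1],None,fx=4,fy=4,interpolation=cv2.INTER_NEAREST))
def out(x,y,yaw,z):
    if yaw==999: k=np.linspace(0,2*np.pi,80); return np.c_[x+w/2*np.cos(k),y+w/2*np.sin(k),0*k+z]
    t=np.radians(yaw);r=12;p=[]
    for sx,sy,a0 in [(1,1,0),(-1,1,90),(-1,-1,180),(1,-1,270)]:
        for k in np.radians(np.linspace(a0,a0+90,8)): p.append([sx*(w/2-r)+r*np.cos(k),sy*(h/2-r)+r*np.sin(k)])
    p=np.array(p)@np.array([[np.cos(t),np.sin(t)],[-np.sin(t),np.cos(t)]]); return np.c_[p+[x,y],np.full(len(p),z)]
for P,c in [(out(cx,cy,yaw,zr),(0,0,255)),(out(lx,ly,lyaw,e[2]-4),(255,0,0))]:
    cv2.polylines(a,[np.int32(proj(im,P)*4+2)],True,c,1)
cv2.imwrite(f'pics/{n}.png',a[520:1120,740:1540])
E
python3 ov.py w5 419.3 297.8 100 100 999 120 419.3 297.8 999
```

```text
[419.35436832 296.48950685 159.88638175] 27.293968299681346
```

View pics/w5.png

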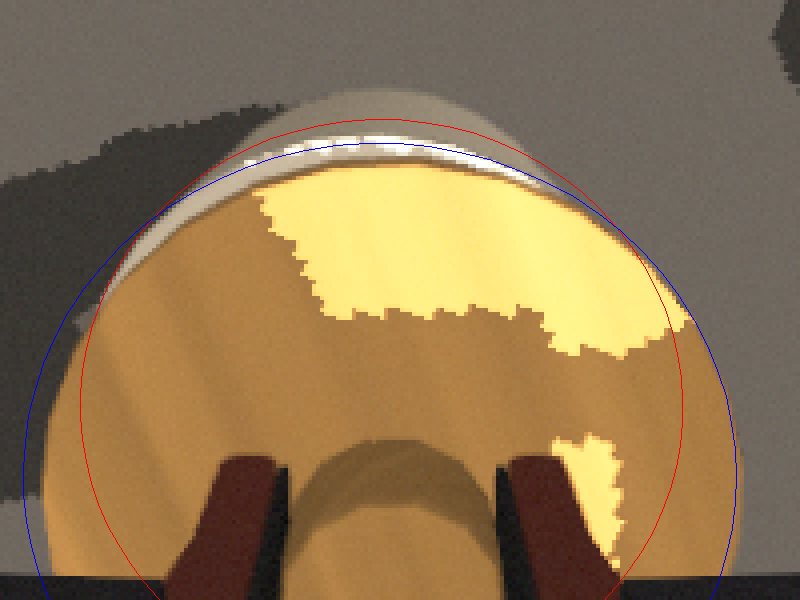

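Relative to the canister, the lid is about 3 mm to the image right (-y side), and the vertical offset cancels. Shift by (-1,+2.5) and lower gently.

move_arm([
  [-1, 2.5, 0, 0, 0, 0, 20],
  [-1, 2.5, -5, 0, 0, 0, 20],
  [-1, 2.5, -10, 0, 0, 0, 20],
  [-1, 2.5, -14, 0, 0, 0, 20],
  [-1, 2.5, -18, 0, 0, 0, 20],
])

```text
t: 12.9
ee_pos: [418.1, 300.0, 141.3]
orientation: [2.592, -1.774, -0.0]
ft_force: [0.4, -0.4, -1.0]
width: 27.2
```

move_arm([
  [0, 0, -2, 0, 0, 0, 20],
  [0, 0, -4, 0, 0, 0, 20],
  [0, 0, -6, 0, 0, 0, 20],
  [0, 0, -8, 0, 0, 0, 20],
  [0, 0, -8.5, 0, 0, 0, 20],
])

```text
t: 13.32
ee_pos: [418.4, 300.4, 133.9]
orientation: [2.593, -1.774, 0.0]
ft_force: [-4.0, -2.2, 11.2]
width: 27.8
```

move_arm([
  [0, 0, 0, 0, 0, 0, 60],
  [0, 0, 0, 0, 0, 0, 60],
  [0, 0, 0, 0, 0, 0, 60],
  [0, 0, 2, 0, 0, 0, 60],
  [0, 0, 8, 0, 0, 0, 60],
])

```text
t: 13.73
ee_pos: [417.9, 300.0, 141.1]
orientation: [2.592, -1.773, -0.001]
ft_force: [-0.2, -0.2, 0.2]
width: 56.9
```

move_arm([
  [0, 0, 15, 0, 0, 0, 60],
  [0, 0, 35, 0, 0, 0, 60],
  [0, 0, 58, 0, 0, 0, 60],
  [0, 0, 70, 0, 0, 0, 60],
  [0, 0, 70, 0, 0, 0, 60],
])

```text
t: 14.15
ee_pos: [419.9, 301.4, 214.7]
orientation: [-2.588, 1.771, -0.003]
ft_force: [0.5, 1.2, -0.4]
width: 59.9
```

```bash
python3 - <<'E'
from h import *
im=get_image('wrist'); save(im,'w6'); print(get_obs()['ee_pos'])
for d in mark_of(im,'lid_tall_round_mid')[:2]: print(d['p'], wplane(im,d['location'][::-1],133))
im=get_image('top'); save(im,'top1')
for l,z in [('lid_tall_round_mid',133),('lid_oblong_mid',83)]:
    for d in mark_of(im,l)[:2]: print(l,d['p'], d['location'],plane(im,d['location'][::-1],z))
E
```

```text
[419.13480156 300.8704702  213.05505392]
0.78 [[417.65256635 299.29686631]]
0.74 [[567.58550884 180.40961017]]
lid_tall_round_mid 0.59 [218.9, 157.1] [[428.45847781 301.27522249]]
lid_oblong_mid 0.94 [154.9, 164.1] [[624.12852031 300.05549047]]
```

View pics/w6.png

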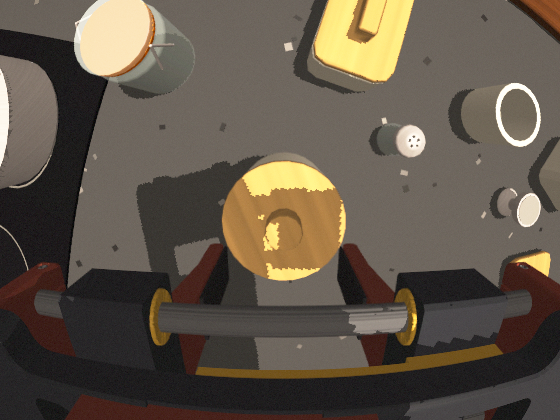

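The tall lid is on and level. Next is the beech square lid at (437,-101), yaw 29.4°.

move_arm([
  [1, -20, 0, 0, 0, 0.03, 60],
  [3, -58, 0, 0, 0, 0.06, 60],
  [5, -98, 0, 0, 0, 0.09, 60],
  [7, -138, -10, 0, 0, 0.12, 60],
  [8.5, -178, -20, 0, 0, 0.141, 60],
])

```text
t: 14.82
ee_pos: [426.4, 120.8, 190.8]
orientation: [2.713, -1.583, -0.0]
ft_force: [-0.2, -0.5, -0.1]
width: 60.1
```

move_arm([
  [2, -40, 0, 0, 0, 0, 60],
  [4, -80, 0, 0, 0, 0, 60],
  [6, -118, -10, 0, 0, 0, 60],
  [8, -154, -25, 0, 0, 0, 60],
  [9, -184, -45, 0, 0, 0, 60],
])

```text
t: 15.23
ee_pos: [436.1, -64.1, 146.2]
orientation: [-2.71, 1.588, -0.003]
ft_force: [0.6, -0.2, 0.6]
width: 60.0
```

move_arm([
  [0, -20, -20, 0, 0, 0, 60],
  [0, -32, -36, 0, 0, 0, 60],
  [0, -39.1, -46.5, 0, 0, 0, 60],
  [0, -39.1, -46.5, 0, 0, 0, 60],
  [0, -39.1, -46.5, 0, 0, 0, 60],
])

```text
t: 15.65
ee_pos: [435.1, -100.5, 99.3]
orientation: [2.71, -1.587, -0.004]
ft_force: [-1.1, 0.2, -0.3]
width: 60.2
```

```bash
python3 lidpos.py lid_square_mid 23 w7
```

```text
[ 435.78136543 -100.27072901  100.00692873] 59.85419462421724
mark 0.67 [222.8, 282.3] [[ 434.24671411 -101.05766273]]
circle fit [ 435.04297845 -100.63048235] 50.620136827884956 rect ((434.905029296875, -100.65888214111328), (92.24320983886719, 91.54867553710938), 29.710540771484375) px [222 161] [342 275]
```

View pics/w7.png

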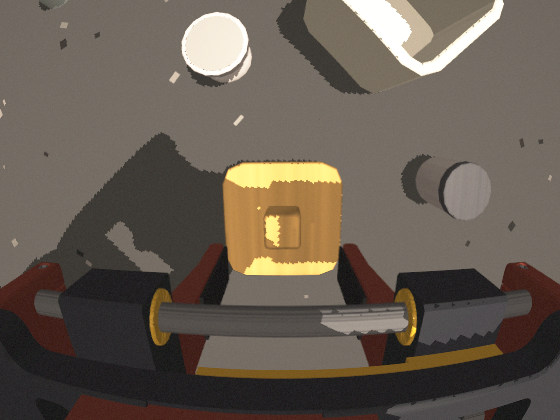

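The wrist crop shows plain beech grain, square with its knob parallel, at (282,220). It measures 92 x 92 with yaw 29.7°, so this is the right one. Grip.

move_arm([
  [0.5, 0.3, -20, 0, 0, 0, 60],
  [0.5, 0.3, -42, 0, 0, 0, 60],
  [0.5, 0.3, -60, 0, 0, 0, 60],
  [0.5, 0.3, -71, 0, 0, 0, 60],
  [0.5, 0.3, -76.5, 0, 0, 0, 60],
])

```text
t: 16.17
ee_pos: [436.4, -99.6, 23.1]
orientation: [2.713, -1.585, -0.0]
ft_force: [-1.0, 1.2, 0.3]
width: 59.9
```

move_arm([
  [0, 0, 0, 0, 0, 0, 60],
  [0, 0, 0, 0, 0, 0, 18],
  [0, 0, 0, 0, 0, 0, 18],
  [0, 0, 0, 0, 0, 0, 18],
  [0, 0, 0, 0, 0, 0, 18],
])

```text
t: 16.58
ee_pos: [436.9, -100.6, 24.2]
orientation: [-2.711, 1.587, -0.002]
ft_force: [0.5, -0.5, -1.0]
width: 36.6
```

move_arm([
  [0, 0, 0, 0, 0, 0, 18],
  [0, 0, 0, 0, 0, 0, 18],
  [0, 0, 0, 0, 0, 0, 18],
])

```text
t: 16.83
ee_pos: [436.5, -100.6, 23.9]
orientation: [-2.711, 1.587, -0.001]
ft_force: [-1.0, 1.0, 6.5]
width: 25.9
```

move_arm([
  [0, 0, 10, 0, 0, 0, 18],
  [0, 0, 40, 0, 0, 0, 18],
  [0, 0, 80, 0, 0, 0.05, 18],
  [0, 0, 110, 0, 0, 0.14, 18],
  [10, 0, 126.5, 0, 0, 0.24, 18],
])

```text
t: 17.25
ee_pos: [445.8, -100.6, 153.4]
orientation: [-2.884, 1.245, -0.003]
ft_force: [0.7, 0.4, -1.0]
width: 25.9
```

move_arm([
  [30, 2, 0, 0, 0, 0.11, 18],
  [62, 4, 0, 0, 0, 0.22, 18],
  [96, 7, 0, 0, 0, 0.33, 18],
  [126, 9, 0, 0, 0, 0.43, 18],
  [150, 11, 0, 0, 0, 0.5, 18],
])

```text
t: 17.67
ee_pos: [598.4, -89.3, 150.8]
orientation: [-3.103, 0.491, -0.002]
ft_force: [0.9, 0.4, -0.9]
width: 25.5
```

move_arm([
  [10, 1.1, 0, 0, 0, 0, 18],
  [14.5, 1.1, 0, 0, 0, 0, 18],
  [16.4, 1.1, -5, 0, 0, 0, 18],
  [16.4, 1.1, -10, 0, 0, 0, 18],
  [16.4, 1.1, -10, 0, 0, 0, 18],
])

```text
t: 18.08
ee_pos: [610.4, -88.4, 138.5]
orientation: [3.101, -0.501, -0.005]
ft_force: [-0.6, -0.4, -1.0]
width: 25.9
```

move_arm([
  [0, 0, 0, 0, 0, 0, 18],
  [0, 0, 0, 0, 0, 0, 18],
])

```text
t: 18.25
ee_pos: [611.8, -88.5, 139.9]
orientation: [3.102, -0.5, -0.001]
ft_force: [0.3, -0.3, -1.0]
width: 25.5
```

```bash
python3 ov.py w8 612.7 -88.4 92 92 -18.1 100 612.7 -88.4 -18.1
```

```text
[612.11957945 -88.55676647 140.10877352] 25.90340262194666
```

View pics/w8.png

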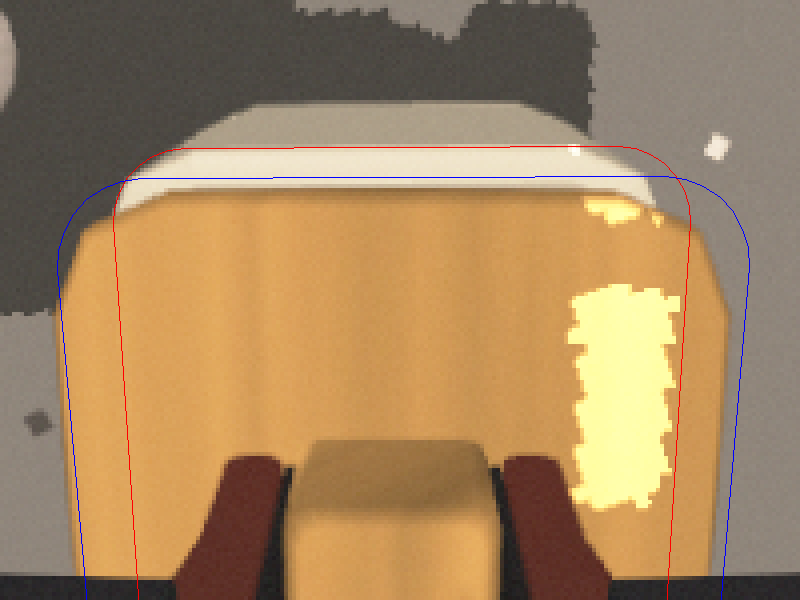

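Relative to the rim, the lid needs about 1.3 mm left and 1.3 mm up in the image, i.e. (-1,+1.5). The yaw agrees.

move_arm([
  [-1, 1.5, 0, 0, 0, 0, 18],
  [-1, 1.5, -5, 0, 0, 0, 18],
  [-1, 1.5, -10, 0, 0, 0, 18],
  [-1, 1.5, -14, 0, 0, 0, 18],
  [-1, 1.5, -18, 0, 0, 0, 18],
])

```text
t: 18.72
ee_pos: [611.4, -86.8, 121.3]
orientation: [3.102, -0.499, -0.001]
ft_force: [0.3, -0.4, -0.8]
width: 25.7
```

move_arm([
  [0, 0, -2, 0, 0, 0, 18],
  [0, 0, -4, 0, 0, 0, 18],
  [0, 0, -6, 0, 0, 0, 18],
  [0, 0, -8, 0, 0, 0, 18],
  [0, 0, -8.7, 0, 0, 0, 18],
])

```text
t: 19.13
ee_pos: [611.8, -86.9, 113.9]
orientation: [3.102, -0.499, 0.0]
ft_force: [-3.7, 0.0, 11.2]
width: 25.9
```

move_arm([
  [0, 0, 0, 0, 0, 0, 60],
  [0, 0, 0, 0, 0, 0, 60],
  [0, 0, 0, 0, 0, 0, 60],
  [0, 0, 2, 0, 0, 0, 60],
  [0, 0, 8, 0, 0, 0, 60],
])

```text
t: 19.55
ee_pos: [611.1, -86.8, 120.7]
orientation: [3.102, -0.499, -0.002]
ft_force: [0.5, 0.8, -0.1]
width: 55.5
```

move_arm([
  [0, 0, 15, 0, 0, 0, 60],
  [0, 0, 35, 0, 0, 0, 60],
  [0, 0, 52, 0, 0, 0, 60],
  [0, 0, 60, 0, 0, 0, 60],
  [0, 0, 60, 0, 0, 0, 60],
])

```text
t: 19.97
ee_pos: [613.1, -87.1, 183.7]
orientation: [-3.102, 0.499, -0.007]
ft_force: [1.2, 0.3, 0.2]
width: 59.9
```

```bash
python3 - <<'E'
from h import *
im=get_image('wrist'); save(im,'w9'); print(get_obs()['ee_pos'])
for d in mark_of(im,'lid_square_mid')[:2]: print(d['p'], wplane(im,d['location'][::-1],113))
E
```

```text
[612.25198082 -86.99643107 182.25685374]
0.89 [[608.82712713 -89.59691119]]
```

View pics/w9.png

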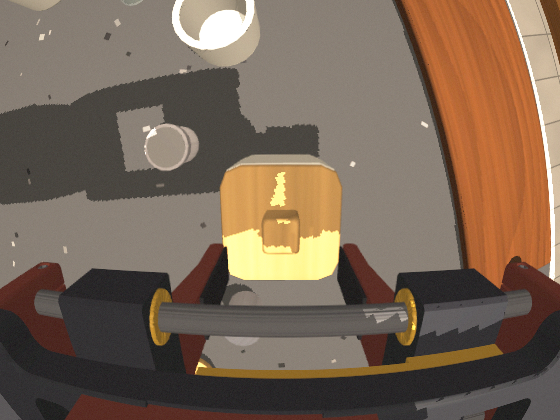

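The square lid is seated. Last is the small round lid at (416.6,-281.8).

move_arm([
  [-15, -15, 0, 0, 0, 0, 60],
  [-42, -42, 0, 0, 0, 0, 60],
  [-70, -70, 0, 0, 0, 0, 60],
  [-98, -98, -8, 0, 0, 0, 60],
  [-125, -125, -20, 0, 0, 0, 60],
])

```text
t: 20.48
ee_pos: [485.3, -212.7, 160.7]
orientation: [3.102, -0.498, 0.0]
ft_force: [-0.1, -1.0, 0.6]
width: 60.2
```

move_arm([
  [-25, -25, -10, 0, 0, 0, 60],
  [-48, -48, -26, 0, 0, 0, 60],
  [-62, -62, -44, 0, 0, 0, 60],
  [-70.1, -69.9, -58, 0, 0, 0, 60],
  [-70.1, -69.9, -61.3, 0, 0, 0, 60],
])

```text
t: 20.9
ee_pos: [413.1, -281.7, 97.0]
orientation: [-3.099, 0.503, 0.009]
ft_force: [-0.2, 0.2, 0.1]
width: 59.9
```

move_arm([
  [0, 0, 0, 0, 0, 0, 60],
  [0, 0, 0, 0, 0, 0, 60],
  [0, 0, 0, 0, 0, 0, 60],
])

```text
t: 21.15
ee_pos: [417.6, -281.5, 100.5]
orientation: [3.102, -0.497, 0.001]
ft_force: [0.2, 0.4, -0.6]
width: 60.1
```

```bash
python3 lidpos.py lid_small_round_mid 23 w10
```

```text
[ 417.73773213 -281.47528753  100.62394275] 60.07625704556428
mark 0.7 [222.6, 281.0] [[ 415.38277249 -281.78890667]]
circle fit [ 414.35941125 -281.15209569] 35.54223722385693 rect ((414.24609375, -281.2573547363281), (71.04580688476562, 71.82107543945312), 27.079151153564453) px [234 175] [325 264]
```

Radius 35.5 matches the small lid, and the centre agrees within 2 mm. Grip.

move_arm([
  [-0.7, 0.4, -20, 0, 0, 0, 60],
  [-0.7, 0.4, -42, 0, 0, 0, 60],
  [-0.7, 0.4, -60, 0, 0, 0, 60],
  [-0.7, 0.4, -71, 0, 0, 0, 60],
  [-0.7, 0.4, -76.5, 0, 0, 0, 60],
])

```text
t: 21.67
ee_pos: [415.9, -280.8, 22.6]
orientation: [-3.101, 0.498, 0.002]
ft_force: [0.7, -0.6, -0.2]
width: 60.2
```

move_arm([
  [0, 0, 0, 0, 0, 0, 60],
  [0, 0, 0, 0, 0, 0, 16],
  [0, 0, 0, 0, 0, 0, 16],
  [0, 0, 0, 0, 0, 0, 16],
  [0, 0, 0, 0, 0, 0, 16],
])

```text
t: 22.08
ee_pos: [416.4, -281.7, 24.2]
orientation: [3.101, -0.499, 0.002]
ft_force: [0.1, 0.2, -0.2]
width: 37.2
```

move_arm([
  [0, 0, 0, 0, 0, 0, 16],
  [0, 0, 0, 0, 0, 0, 16],
  [0, 0, 0, 0, 0, 0, 16],
])

```text
t: 22.33
ee_pos: [416.1, -281.6, 23.8]
orientation: [3.101, -0.499, 0.001]
ft_force: [-0.8, 0.4, 4.0]
width: 23.4
```

move_arm([
  [0, 0, 10, 0, 0, 0, 16],
  [0, 0, 40, 0, 0, 0, 16],
  [0, 0, 80, 0, 0, 0, 16],
  [0, 0, 118, 0, 0, 0, 16],
  [5, 10, 150, 0, 0, 0, 16],
])

```text
t: 22.75
ee_pos: [420.7, -272.3, 176.4]
orientation: [3.101, -0.501, 0.002]
ft_force: [1.2, 0.3, -0.4]
width: 23.6
```

move_arm([
  [18, 34, 16.5, 0, 0, 0, 16],
  [35, 66, 16.5, 0, 0, 0, 16],
  [52, 99, 16.5, 0, 0, 0, 16],
  [69, 132, 16.5, 0, 0, 0, 16],
  [86, 165, 16.5, 0, 0, 0, 16],
])

```text
t: 23.17
ee_pos: [507.2, -104.8, 190.9]
orientation: [3.102, -0.5, 0.001]
ft_force: [0.9, -1.0, -0.4]
width: 23.5
```

move_arm([
  [18, 34, 0, 0, 0, 0, 16],
  [35, 67, 0, 0, 0, 0, 16],
  [53, 101, 0, 0, 0, 0, 16],
  [71, 136, 0, 0, 0, 0, 16],
  [86, 164, 0, 0, 0, 0, 16],
])

```text
t: 23.58
ee_pos: [593.5, 60.2, 190.6]
orientation: [-3.102, 0.498, -0.001]
ft_force: [0.4, -1.0, -0.1]
width: 23.4
```

move_arm([
  [12, 22, 0, 0, 0, 0, 16],
  [18, 34, -10, 0, 0, 0, 16],
  [20.9, 39.4, -30, 0, 0, 0, 16],
  [20.9, 39.4, -52, 0, 0, 0, 16],
  [20.9, 39.4, -70, 0, 0, 0, 16],
])

```text
t: 24.0
ee_pos: [612.8, 96.9, 118.3]
orientation: [3.101, -0.498, -0.002]
ft_force: [0.1, -0.1, -1.2]
width: 23.4
```

move_arm([
  [0, 0, 0, 0, 0, 0, 16],
  [0, 0, 0, 0, 0, 0, 16],
  [0, 0, 0, 0, 0, 0, 16],
])

```text
t: 24.25
ee_pos: [614.0, 96.5, 120.7]
orientation: [-3.101, 0.5, -0.001]
ft_force: [-0.5, -0.3, -0.6]
width: 23.7
```

```bash
python3 ov.py w11 613.7 97.1 72 72 999 80 613.7 97.1 999
```

```text
[614.46860277  96.64465189 121.20628198] 23.577250497037856
```

View pics/w11.png

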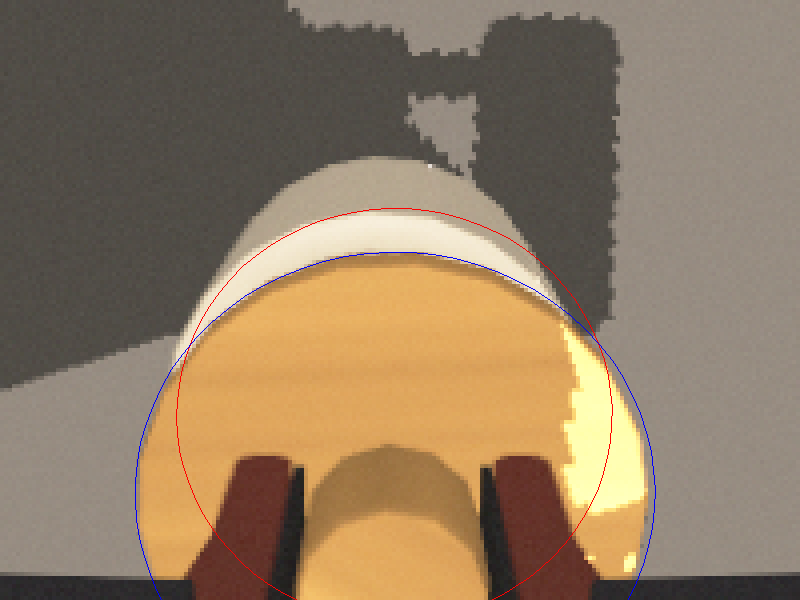

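The lid matches its prediction, and the rim is about 2 mm to the image left (-x). Shift by (-1.8,0) and lower.

move_arm([
  [-1.8, 0, 0, 0, 0, 0, 16],
  [-1.8, 0, -5, 0, 0, 0, 16],
  [-1.8, 0, -10, 0, 0, 0, 16],
  [-1.8, 0, -14, 0, 0, 0, 16],
  [-1.8, 0, -18, 0, 0, 0, 16],
])

```text
t: 24.72
ee_pos: [611.9, 97.0, 101.5]
orientation: [3.102, -0.499, -0.0]
ft_force: [-0.8, -0.0, -1.3]
width: 23.5
```

move_arm([
  [0, 0, -2, 0, 0, 0, 16],
  [0, 0, -4, 0, 0, 0, 16],
  [0, 0, -6, 0, 0, 0, 16],
  [0, 0, -8, 0, 0, 0, 16],
  [0, 0, -8.8, 0, 0, 0, 16],
])

```text
t: 25.13
ee_pos: [612.2, 97.1, 93.8]
orientation: [-3.102, 0.499, -0.0]
ft_force: [-4.4, -0.2, 14.2]
width: 23.5
```

Home height 93.8, as expected. Release, rise, retreat clear and check everything.

move_arm([
  [0, 0, 0, 0, 0, 0, 60],
  [0, 0, 0, 0, 0, 0, 60],
  [0, 0, 0, 0, 0, 0, 60],
  [0, 0, 2, 0, 0, 0, 60],
  [0, 0, 8, 0, 0, 0, 60],
])

```text
t: 25.55
ee_pos: [611.3, 96.9, 100.6]
orientation: [3.101, -0.499, -0.003]
ft_force: [-0.1, 0.0, -0.2]
width: 53.1
```

move_arm([
  [0, 0, 15, 0, 0, 0, 60],
  [0, 0, 45, 0, 0, 0, 60],
  [0, 0, 80, 0, 0, 0, 60],
  [0, 0, 118, 0, 0, 0, 60],
  [0, 0, 150, 0, 0, 0, 60],
])

```text
t: 25.97
ee_pos: [612.2, 97.0, 254.1]
orientation: [-3.101, 0.499, -0.002]
ft_force: [0.9, -0.3, -0.2]
width: 60.2
```

move_arm([
  [-20, -30, 0, 0, 0, 0, 60],
  [-45, -60, 0, 0, 0, 0, 60],
  [-70, -92, 0, 0, 0, 0, 60],
  [-95, -124, 0, 0, 0, 0, 60],
  [-120, -156, 0, 0, 0, 0, 60],
])

```text
t: 26.38
ee_pos: [490.7, -60.0, 251.8]
orientation: [3.102, -0.498, 0.001]
ft_force: [0.3, -0.7, 0.0]
width: 59.8
```

move_arm([
  [-20, -35, 0, 0, 0, 0, 60],
  [-40, -72, 0, 0, 0, 0, 60],
  [-60, -108, 0, 0, 0, 0, 60],
  [-70, -140, 0, 0, 0, 0, 60],
  [-75, -160, 0, 0, 0, 0, 60],
])

```text
t: 26.8
ee_pos: [415.4, -221.5, 252.0]
orientation: [3.1, -0.502, 0.001]
ft_force: [1.3, 0.0, 0.1]
width: 60.2
```

move_arm([
  [0, -35, 0, 0, 0, 0, 60],
  [0, -72, 0, 0, 0, 0, 60],
  [0, -108, 0, 0, 0, 0, 60],
  [0, -125, 0, 0, 0, 0, 60],
  [0, -130, 0, 0, 0, 0, 60],
])

```text
t: 27.22
ee_pos: [416.9, -351.5, 251.5]
orientation: [3.1, -0.503, 0.001]
ft_force: [0.6, 0.6, 0.2]
width: 60.0
```

```bash
cat > fin.py <<'E'
from h import *
a=get_image('top'); b=get_image('side'); save(b,'side2'); save(a,'top2'); print(get_obs()['ee_pos'],get_obs()['t'])
for l,z,c in [('lid_tall_round_mid',133,(419,298)),('lid_small_round_mid',93,(613.7,97)),('lid_square_mid',113,(612.7,-88)),('lid_oblong_mid',83,(623.5,293))]:
    for im in (a,b):
        print(l,[(round(d['p'],2),np.round(plane(im,d['location'][::-1],z)[0],1).tolist()) for d in mark_of(im,l)[:2]],c)
hsv=cv2.cvtColor(a['color'],cv2.COLOR_RGB2HSV)
m=((hsv[...,2]>90)&(hsv[...,1]>60)&(hsv[...,0]>8)&(hsv[...,0]<30)).astype(np.uint8)*255
for n,(x0,y0,x1,y1),z in [('tall',(138,203,185,248),130),('small',(217,142,255,175),90),('sq',(276,134,322,180),110),('obl',(148,130,190,185),80)]:
    k=np.zeros_like(m);k[y0:y1,x0:x1]=m[y0:y1,x0:x1]; k=(cv2.resize(k,None,fx=4,fy=4)>127).astype(np.uint8)
    c=max(cv2.findContours(k,cv2.RETR_EXTERNAL,cv2.CHAIN_APPROX_NONE)[0],key=cv2.contourArea)
    P=plane(a,(c[:,0].astype(float)+.5)/4-.5,z).astype(np.float32); print(n,cv2.minAreaRect(P))
A=cv2.resize(a['color'][110:260,70:450,::-1],None,fx=2.1,fy=2.1,interpolation=cv2.INTER_CUBIC)
B=cv2.resize(b['color'][140:310,130:330,::-1],None,fx=1.6,fy=1.6,interpolation=cv2.INTER_CUBIC)
o=np.zeros((A.shape[0]+B.shape[0],max(A.shape[1],B.shape[1]),3),np.uint8); o[:A.shape[0],:A.shape[1]]=A;o[A.shape[0]:,:B.shape[1]]=B
cv2.imwrite('pics/fin.png',o)
E
python3 fin.py
```

```text
[ 416.71986188 -349.01790346  251.04467433] 27.3167
lid_tall_round_mid [(0.89, [425.1, 298.7])] (419, 298)
lid_tall_round_mid [(0.82, [407.9, 298.1]), (0.45, [480.7, 192.6])] (419, 298)
lid_small_round_mid [(0.73, [614.7, 103.1]), (0.72, [500.9, 462.9])] (613.7, 97)
lid_small_round_mid [(0.86, [598.1, 110.9])] (613.7, 97)
lid_square_mid [(0.95, [618.7, -92.2]), (0.64, [245.6, -253.3])] (612.7, -88)
lid_square_mid [(0.77, [611.8, -93.7])] (612.7, -88)
lid_oblong_mid [(0.8, [615.1, 302.1])] (623.5, 293)
lid_oblong_mid [(0.88, [624.2, 293.5])] (623.5, 293)
tall ((419.27386474609375, 297.92657470703125), (103.15813446044922, 98.48282623291016), 89.36845397949219)
small ((613.6384887695312, 96.21546936035156), (71.5820541381836, 74.08731079101562), 89.95085144042969)
sq ((612.5927734375, -89.1939697265625), (95.57952880859375, 94.55529022216797), 70.42195129394531)
obl ((622.9698486328125, 292.81396484375), (127.79718780517578, 83.81610107421875), 3.569031238555908)
```

View pics/fin.png

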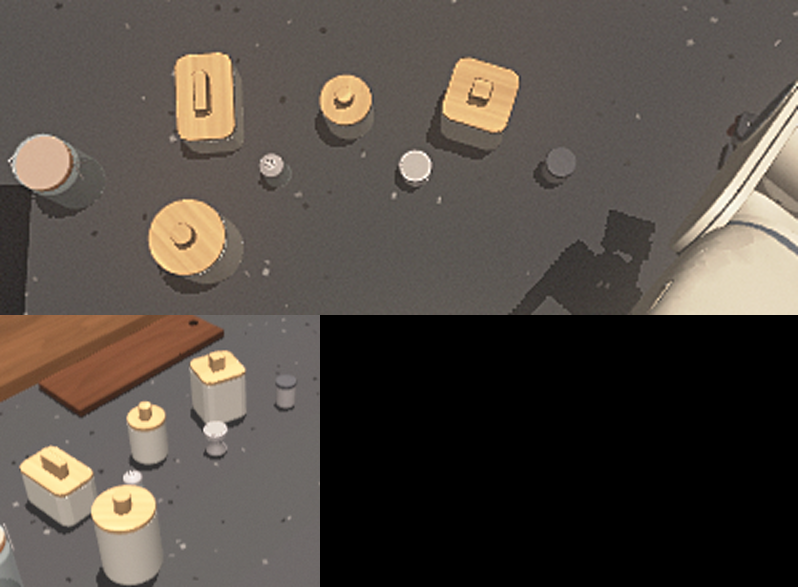

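All four lids are flat on their canisters. In the top view their centres are within about 1 mm of the measured rims. The robot is clear.

```bash
python3 -c "
from h import *
o=get_obs(); print(o['ft_force'],o['t']); print(close_job())"
```

```text
[ 0.30061181 -0.71690714 -0.31458233] 27.7167
the job is handed in; nothing more can be done
None
```

All four beech lids are on their own canisters, and I handed the job in at about 27.7 s. I left the orange and red look-alikes alone.

- **Seating:** each lid reached its fully home height when lowered, and the last views from above and the side show all four sitting flat.
- **Centring:** in the final top view, each lid's outline was centred within about 1 mm of where its canister rim was measured at the start.
- **Robot:** it ended clear of everything, with no force on the tool. While I was pressing the oblong lid home, the wrist force briefly read 43.7 N, below the 120 N limit. The other three peaked at 11 to 14 N.
- **Disagreements:** the network's lid marks in the last pictures differed from the outline fits by up to about 20 mm. I trusted the outlines because their sizes matched. The wrist camera also read about 2 mm off along its image's vertical, so I used it only to compare lid with rim.
- **Jars:** I kept clear of both and saw no sign of contact. I did not measure their final positions, and jar b was behind the arm in the last top view.

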